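Set the feed-pressure arm of the embossing press to its mark with the T-key

TASK

Take the T-handle key, seat it fully on the square spindle of the blue pressure unit and turn it clockwise until the pointer of the sprung arm stands exactly opposite the point of the brass rider. Work gently: do not push the key down hard, do not tighten past the mark, and do not touch the unit with the fingers or shift the rider or the other things on the bench. Leave the key fully seated on the spindle and let go of it.

Things in the scene. Friction and masses are not known exactly. Their poses are not given: they have to be found in the camera images.
- unit: Blue pressure unit, fixed to the bench: block 150 (its x) by 260 (its y) by 50 mm high. Origin at the centre of its underside, z up. On its deck: a steel spindle with a square head at (-25, -85) mm, a sprung steel arm, white scale, brass rider, and a spring block at (-55, 25). All but spindle and collar stays under 25 mm above the deck. The fingers must not touch the unit.
- spindle_foot (a point): On the spindle's upright axis, at the free height of the sprung collar, 60 mm above the bench: the key's mouth rests here when fully seated. Axes as the unit's. The square head stands up 22 mm from here, 14 mm across flats, the last 5 mm tapering to 8 mm. Its turned angle is not reported: at the start a face is turned 0 to 40 degrees clockwise, seen from above, from the unit's x axis.
- spindle_top (a point): Top of the square head, 22 mm above spindle_foot. A key lowered at a wrong angle stops on the taper 14 to 20 mm above its seat: lift a little, turn some 8 degrees, lower again lightly. Turning clockwise moves the arm's pointer about 10 mm per radian, against about 0.1 N m. It stays where it is left.
- collar: Sprung round steel collar about the spindle's foot, 40 mm across, its top 10 mm above the deck when free; the seated key rests on it. It gives about 1 mm per 6 N (the key's own weight sinks it about 0.5 mm), 6 mm at most; do not press it down by more than 3 mm. Origin under its centre.
- tension_arm: Sprung steel arm that swings level on the deck. Origin on its vertical pivot at deck height; its y axis points along the arm to the pointer. The spring pushes it back towards the scale's start; tightening swings it counter-clockwise seen from above, the pointer moving towards the unit's -x side.
- pointer_tip (a point): End of the arm's thin pointer, 120 mm from the pivot, 10 mm above the deck.
- mark (a point): Where pointer_tip must come: in front of the point of the brass rider (12 by 12 by 14 mm block with a thin point towards the pivot, stiff on the scale's rim), 120 mm from the pivot, 10 mm above the deck. Its y axis points away from the pivot; pointer_tip starts on its +x side, 9 to 23 mm off, and must come to x = 0.
- key: Loose bright steel T-handle key, 250 g, standing upright on its socket. Origin at the centre of the socket's mouth (underside), z up. Socket 34 by 34, 40 mm high; square hole 16 by 16, 34 mm deep, sides along the key's x and y. Neck 15 mm thick to 50 mm; cross handle 66 mm long (x), 14 mm wide (y), 50 to 76 mm high. On the spindle it has about 9 degrees of play either way.
- key_grip (a point): Point in the middle of the key's handle, 64 mm above the key's mouth; pinch the handle's 14 mm width (along the key's y) here from above.
- die_plate: Loose copper embossing plate 100 by 130 by 10 mm lying flat, to be left alone. Origin under its centre.
- oil_jar: Loose jar 60 mm across and 90 mm high, to be left alone. Origin under its centre.
- blank: Loose aluminium plate 70 by 110 by 10 mm lying flat, to be left alone. Origin under its centre.
There are look-alikes about, which are no part of the job. What is meant by the key is not brown or green, and is the larger of those in its own colour.

How it is judged:
By the outcome, as a careful person would: the job done as asked, in the order asked, and still so for the second after the job is handed in, with the robot touching nothing.
It also fails if it takes over 64 s, if anything falls off the work surface, if the arm or the gripper's body presses on something with over 40 N, if the wrist force passes 120 N, or if a joint passes its speed limit or range.

ROBOT

A 6-joint arm with a two-finger parallel gripper is mounted at the origin on the work surface. World frame = base frame: x ahead of the robot, y to its left, z up, the work surface at z = 0. Lengths are in m, angles in rad, forces in N, time in s.
With the tool pointing down it reaches from about 0.4 to 0.925 m from the base axis. Payload 12.5 kg.
Tool frame: the origin (TCP) lies midway between the tips of the shut fingers; the grasp point (between the pads) lies 19 mm behind it (robot.grip_depth is the y of the grasp point in the tool frame, in m); y points along the fingers, x is the direction in which the jaws open and shut, and the axes are right-handed (so a half turn about y gives the same grasp; the last joint's range is limited). The gripper opens to 95 mm and grips with 3 to 60 N. Pads are 20 mm wide; open, the fingers measure 119 mm over their backs; the gripper's body (75 mm by 180 mm) begins 59 mm behind the grasp point.
Start: joints at [-1.434, 0.491, 1.559, -0, 1.092, -0.106], TCP at [0.15, -0.607, 0.215] pointing down, gripper open.
Joint ranges: [-3.1, 3.1], [-0.84, 2.19], [0.05, 2.79], [-1.13, 4.28], [0.06, 2.93], [-2.69, 2.69]. Speed limits (rad/s): [2.22, 2.22, 2.79, 3.14, 3.14, 3.14].

INTERFACE

Orientations are given as [roll, pitch, yaw] about the fixed x, y, z axes, in that order (R = Rz(yaw) Ry(pitch) Rx(roll)).
In Python, from station import status, snapshot, ticket, robot gives the robot as it stands.
- The arm moves only by the tool servo_tool, never from a script. Its argument "deltas" is a list of rows, each a list of 6 numbers: the shift along the tool's x, y, z in m, then the turn, a rotation vector about the tool's x, y, z in rad. A call has 1 to 12 rows; each row shifts and turns the commanded pose from where the row before left it, along the tool's axes as they then stand; what a row does not reach is not made up. A row lasts 1/8 s, in which the tool goes at most 62.5 mm and 10.7 degrees, less where a joint would pass 70% of its speed; a pose out of reach is approached as far as the arm can. A call is refused whole if a number of a shift passes 0.0625 or a number of a turn 0.188, either way. A call with a gripper value outside its range is refused whole. "fingers" is the finger opening in m, from 0 to 0.0951, set as the call begins (left out, the last holds). The fingers move at their own pace and stop on an object; "force" is the grip in N (left out, the last holds). Time passes only in rows, so rows that do not move let the fingers close. It gives the time, the measured TCP pose, the force and the opening at its end, in the units of the state.
- status.get_state(): the state, without advancing time (a new reading comes with each control period).
- snapshot(name): name is "scene" or "top" or "wrist"; returns a dict with "pixels" (400x640x3 uint8, red, green, blue), "mtx" (3x3 intrinsics, pixels), "xyz" and "rotation" of the camera in the world; the wrist camera has in their place "tool_from_camera" (4x4, takes a point from camera to tool coordinates, whose origin is the TCP and whose axes are the tool frame's). Camera axes: x right, y down, z forward; pixel columns grow to the right and rows downward; lengths in m; the calibration is good to about 2 mm. A picture is of the moment at which its call begins: read the wrist's pose just before it. There is no depth.
- ticket.finish_job(): hands the job in, once; it reports no verdict.
The state is a dict: "t": time; "q": joint angles; "dq": joint speeds; "joint_efforts": joint torques, N m; "ee_pos": TCP position; "orientation": TCP orientation; "contact_force": force on the tool from outside, world axes, zero at the start; "torque": the same for the moment, N m; "width": finger opening in m.
Only numpy, scipy, OpenCV 4.12 (cv2) and the standard library are available. Lean on these libraries where they do the work, as an engineer would, in place of code of your own. Each camera call takes 0.05 s, during which the arm holds its last target. There are 200 camera calls.

## Working session

There is one attempt and no reset: what is moved stays moved. The work goes in short steps, Python scripts to look and compute and a tool call to move; the robot and the scene stay as the last step left them, time stands still between calls to the robot, and variables do not carry over. Pictures are saved under pics/ and viewed, about 8 in all and at most 12, crops included, and the job is handed in when it is done.

Besides the shell and the picture viewer there is one more tool, called after ">>>" by a JSON object that holds its "fn" and its "kwargs". servo_tool: Moves the arm, as the interface text tells. Its arguments: {"type":"object","properties":{"deltas":{"type":"array","items":{"type":"array","items":{"type":"number"}}},"fingers":{"type":"number"},"force":{"type":"number"}},"required":["deltas"]}

```bash
mkdir -p pics; ls; cat > h.py <<'E'
import numpy as np, cv2
from scipy.spatial.transform import Rotation as R
from station import status, snapshot, ticket, robot
def snap(n,f=None):
    st=status.get_state(); s=snapshot(n)
    if n=="wrist":
        T=np.eye(4);T[:3,:3]=R.from_euler('xyz',st['orientation']).as_matrix();T[:3,3]=st['ee_pos']
        C=T@np.array(s['tool_from_camera']); s['rotation']=C[:3,:3]; s['xyz']=C[:3,3]
    if f: cv2.imwrite('pics/'+f+'.png',cv2.cvtColor(s['pixels'],cv2.COLOR_RGB2BGR)); np.savez('pics/'+f,**{k:np.array(s[k]) for k in('pixels','mtx','xyz','rotation')})
    return s
def load(f): return dict(np.load('pics/'+f+'.npz'))
def ray(s,p,z):
    p=np.atleast_2d(p).astype(float); d=np.c_[p,np.ones(len(p))]@np.linalg.inv(s['mtx']).T@np.array(s['rotation']).T
    c=np.array(s['xyz']); return c+d*((z-c[2])/d[:,2])[:,None]
def proj(s,X):
    v=(np.atleast_2d(X)-np.array(s['xyz']))@np.array(s['rotation'])@np.array(s['mtx']).T
    return v[:,:2]/v[:,2:]
E
python3 - <<'E'
from h import *
for n in("top","scene"):
    s=snap(n,n+"0");print(n,s['xyz'],s['rotation'],s['mtx'])
s=status.get_state();print(s)
E
```

```text
pics
top [0.50095848 0.03767678 1.1118431 ] [-3.04527551  0.00500082 -1.56904334] [[369.88787257   0.         318.93374955]
 [  0.         369.88787257 200.18200635]
 [  0.           0.           1.        ]]
scene [ 1.32686524 -0.70425787  0.88478559] [-2.23387105 -0.01690456  0.77368099] [[501.08370824   0.         315.41076429]
 [  0.         501.08370824 195.87567802]
 [  0.           0.           1.        ]]
{'t': 0.1, 'q': array([-1.43362119e+00,  4.91478020e-01,  1.55939474e+00, -6.11632191e-06,
        1.09169541e+00, -1.05663329e-01]), 'dq': array([-2.04743045e-03, -2.57790133e-03, -1.49587955e-03,  9.84231563e-05,
        9.85974929e-04,  3.45737357e-04]), 'joint_efforts': array([ 4.04712730e-03, -6.13619399e+01, -2.58606970e+01,  6.94154506e-02,
        4.70322522e-02, -5.81970312e-05]), 'ee_pos': array([ 0.15023907, -0.60645017,  0.21413124]), 'orientation': array([-1.57069884e+00,  9.70652338e-04, -1.32795499e+00]), 'contact_force': array([-0.79949726,  0.15318953, -0.56176462]), 'torque': array([-0.0197042 ,  0.02489617, -0.00868671]), 'width': 0.09488064062958364}
```

View pics/top0.png

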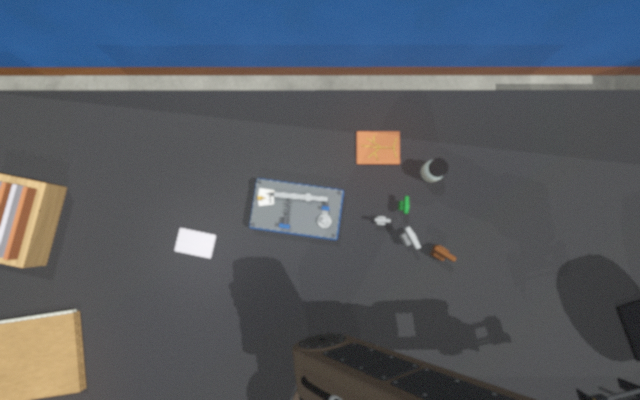

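View pics/scene0.png

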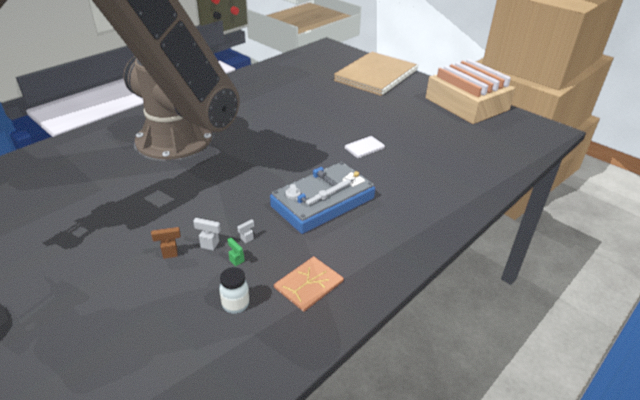

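The top view shows the unit around (296,209) with its spindle at (325,218). The larger steel key is at (411,238), with its small look-alike at (382,221), the jar at (433,170) and the plate at (378,147). The scene view agrees: key at (207,232).

```bash
sed -i "s|    if f: cv2|    else: s['rotation']=R.from_euler('xyz',s['rotation']).as_matrix()\n    if f: cv2|" h.py
python3 - <<'E'
from h import *
for n in("top","scene"):
    s=load(n+"0"); s['rotation']=R.from_euler('xyz',s['rotation']).as_matrix(); np.savez('pics/%s0'%n,**s)
s=load('top0'); c=load('scene0')
print('key',ray(s,[[412,238],[406,228],[418,248]],.07), ray(c,[[207,226],[196,222],[219,227]],.065))
print('spindle',ray(s,[325,217],.08),'unit corners',ray(s,[[257,179],[344,190],[337,240],[249,227]],.05))
# blue mask
im=s['pixels']; h=cv2.cvtColor(im,cv2.COLOR_RGB2HSV)
m=cv2.inRange(h,(100,90,60),(125,255,255)); m[:110]=0
pts=np.argwhere(m)[:,::-1].astype(np.float32); pts=pts[(pts[:,0]>230)&(pts[:,0]<360)&(pts[:,1]<250)&(pts[:,1]>170)]
b=cv2.boxPoints(cv2.minAreaRect(pts)); w=ray(s,b,.05); print(w, w.mean(0),np.linalg.norm(np.diff(w,axis=0),axis=1))
E
```

```text
key [[ 0.49560938 -0.21758263  0.07      ]
 [ 0.52349639 -0.20139265  0.07      ]
 [ 0.46787055 -0.23368658  0.07      ]] [[ 0.50081839 -0.21967737  0.065     ]
 [ 0.4695749  -0.23009961  0.065     ]
 [ 0.52437216 -0.20103663  0.065     ]]
spindle [[0.55352155 0.02600305 0.08      ]] unit corners [[ 0.6650827   0.22304736  0.05      ]
 [ 0.63320485 -0.02924439  0.05      ]
 [ 0.48944781 -0.00859035  0.05      ]
 [ 0.52604819  0.24351708  0.05      ]]
[[ 0.52319844  0.23772267  0.05      ]
 [ 0.62447223 -0.02631518  0.05      ]
 [ 0.51495396 -0.06722053  0.05      ]
 [ 0.41554081  0.19450104  0.05      ]] [0.51954136 0.084672   0.05      ] [0.28279386 0.11690809 0.27996634]
```

>>> {"fn": "servo_tool", "kwargs": {"deltas": [[-0.0294,0,0.043,0,0,0],[-0.0294,0,0.043,0,0,0],[-0.0294,0,0.043,0,0,0],[-0.0294,0,0.043,0,0,0],[-0.0294,0,0.043,0,0,0],[-0.0294,0,0.043,0,0,0],[-0.0294,0,0.043,0,0,0],[-0.0294,0,0.043,0,0,0],[-0.0294,0,0.043,0,0,0],[-0.0294,0,0.043,0,0,0],[0,0,0,0,-0.142,0],[0,0,0,0,-0.142,0]], "fingers": 0.06, "force": 15}}

```text
t: 1.6
ee_pos: [0.4973, -0.2171, 0.2142]
orientation: [-1.571, 0.001, -1.038]
contact_force: [0.8, -0.3, 0.2]
width: 0.0597
```

```bash
python3 - <<'E'
from h import *
st=status.get_state();print(st['t'],st['q'],st['ee_pos'],st['orientation'])
s=snap('wrist','w1');print(s['tool_from_camera'],s['mtx'][0]);print(proj(s,[[.497,-.218,.064],[.497,-.218,.0]]))
E
```

```text
1.6 [-5.33290304e-01  3.74878474e-01  1.76146999e+00 -1.20311580e-04
  1.00602171e+00  5.04494500e-01] [ 0.49726154 -0.21706161  0.21424552] [-1.57126108e+00  6.31558167e-04 -1.03772052e+00]
[[ 9.99999994e-01  6.52255305e-05 -8.86276449e-05  4.18212108e-04]
 [ 1.02696195e-04 -2.63836035e-01  9.64567538e-01 -1.70622701e-01]
 [ 3.95312630e-05 -9.64567542e-01 -2.63836040e-01  7.39223878e-02]
 [ 0.00000000e+00  0.00000000e+00  0.00000000e+00  1.00000000e+00]] [325.99270996   0.         324.8014608 ]
[[325.17973335 185.32158463]
 [325.15919287 173.20855217]]
```

View pics/w1.png

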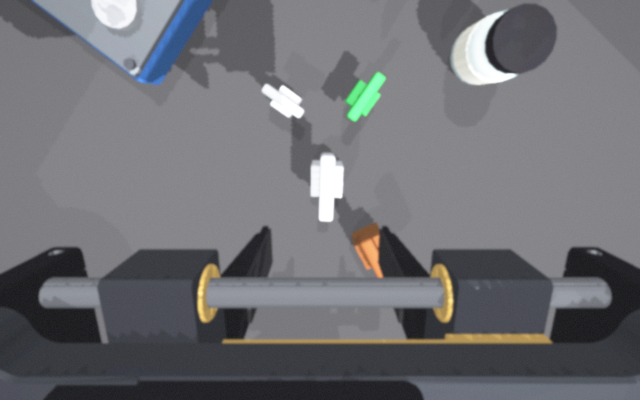

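The wrist view shows the key handle from (327,154) to (326,221), close to straight under the grip plane. Brown and green keys are clear of the fingers. Before grasping I'll look at the unit from above.

>>> {"fn": "servo_tool", "kwargs": {"deltas": [[-0.0406,0,0.0251,0,0,0],[-0.0406,0,0.0251,0,0,0],[-0.0406,0,0.0251,0,0,0],[-0.0406,0,0.0251,0,0,0],[-0.0406,0,0.0251,0,0,0],[-0.0406,0,0.0251,0,0,0],[-0.0406,0,0.0251,0,0,0],[0,0,0,0,0.166,0],[0,0,0,0,0.166,0],[0,0,0,0,0.166,0],[0,0,0,0,0.166,0],[0,0,0,0,0,0]]}}

```text
t: 3.15
ee_pos: [0.5059, 0.116, 0.2145]
orientation: [-1.571, -0.0, -1.709]
contact_force: [0.6, -0.9, 0.6]
width: 0.0602
```

```bash
python3 - <<'E'
from h import *
s=snap('wrist','w2')
cv2.imwrite('pics/w2c.png',cv2.resize(cv2.cvtColor(s['pixels'][0:250,120:520],cv2.COLOR_RGB2BGR),None,fx=2,fy=2,interpolation=cv2.INTER_CUBIC))
k=load('w1'); im=k['pixels'].astype(int); m=((im.min(2)>215)).astype(np.uint8); m[:140]=0;m[235:]=0;m[:,:280]=0;m[:,370:]=0
# handle box from row extremes
ys,xs=np.nonzero(m); print(ys.min(),ys.max(),xs.min(),xs.max())
for y in range(150,226,6): x=xs[ys==y]; print(y,(x.min(),x.max()) if len(x) else None, end='; ')
print(ray(k,[[327.5,153],[326.5,221.5]],.076))
E
```

```text
155 221 311 343
150 None; 156 (np.int64(322), np.int64(333)); 162 (np.int64(320), np.int64(335)); 168 (np.int64(311), np.int64(343)); 174 (np.int64(311), np.int64(342)); 180 (np.int64(311), np.int64(342)); 186 (np.int64(311), np.int64(342)); 192 (np.int64(311), np.int64(342)); 198 (np.int64(320), np.int64(333)); 204 (np.int64(319), np.int64(333)); 210 (np.int64(319), np.int64(333)); 216 (np.int64(319), np.int64(332)); 222 None; [[ 0.52754743 -0.2025062   0.076     ]
 [ 0.46804651 -0.23662888  0.076     ]]
```

View pics/w2c.png

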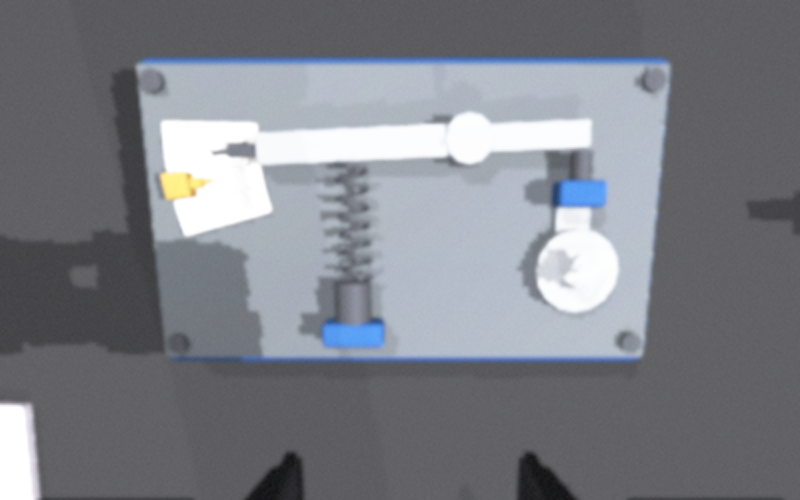

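The crop shows the collar at about (577,271), arm pivot at (469,138), pointer tip near (213,152), and the rider's point near (212,183). The square head is overexposed.

```bash
python3 - <<'E'
from h import *
s=load('w2'); im=s['pixels']
f=lambda p:np.array(p)/2.+[120,0]-.25
dc=ray(s,f([[138,64],[668,64],[644,356],[167,356]]),.05); print('deck',dc,dc.mean(0))
print('sides',[np.linalg.norm(dc[i]-dc[(i+1)%4]) for i in range(4)])
y=(dc[0]-dc[1])+(dc[3]-dc[2]); yaw=np.arctan2(-y[0],y[1]);print('unit yaw',yaw)
U=R.from_euler('z',yaw).as_matrix(); c=dc.mean(0)
print('spindle pred',c+U@[-.025,-.085,0])
g=im[110:165,380:440]; mn=g.min(2); m=(mn>200).astype(np.uint8)
col=ray(s,f([577,271]),.06); print('collar',col)
P=ray(s,f([469,138]),.068);tip=ray(s,f([213,152]),.06);mk=ray(s,f([212,183]),.06)
for n,v in(('piv',P),('tip',tip),('mark',mk)): print(n,v,(v-c)@U)
print(np.linalg.norm((tip-P)[0,:2]),np.linalg.norm((mk-P)[0,:2]))
print(g.reshape(-1,3).max(0), np.percentile(mn,[50,90,99]))
e=np.clip((g.astype(float)-190)*255/65,0,255).astype(np.uint8)
cv2.imwrite('pics/sp.png',cv2.cvtColor(cv2.resize(e,None,fx=10,fy=10,interpolation=cv2.INTER_CUBIC),cv2.COLOR_RGB2BGR))
E
```

```text
deck [[ 0.66560183  0.22171545  0.05      ]
 [ 0.63153285 -0.02372933  0.05      ]
 [ 0.49338378 -0.00653614  0.05      ]
 [ 0.52776639  0.24100645  0.05      ]] [0.57957121 0.10811411 0.05      ]
sides [np.float64(0.24779797229569214), np.float64(0.1392148373944528), np.float64(0.2499189792326576), np.float64(0.13917884570873917)]
unit yaw -0.1379684847646064
spindle pred [0.54311863 0.02736011 0.05      ]
collar [[0.54318698 0.02753701 0.06      ]]
piv [[0.6104076  0.07390663 0.068     ]] [[ 0.03524796 -0.02964145  0.018     ]]
tip [[0.62159128 0.19268027 0.06      ]] [[0.02999029 0.08954163 0.01      ]]
mark [[0.6081122  0.19614553 0.06      ]] [[0.01616271 0.09112017 0.01      ]]
0.11929899794740483 0.1222604455843722
[254 254 254] [186. 252. 253.]
```

View pics/sp.png

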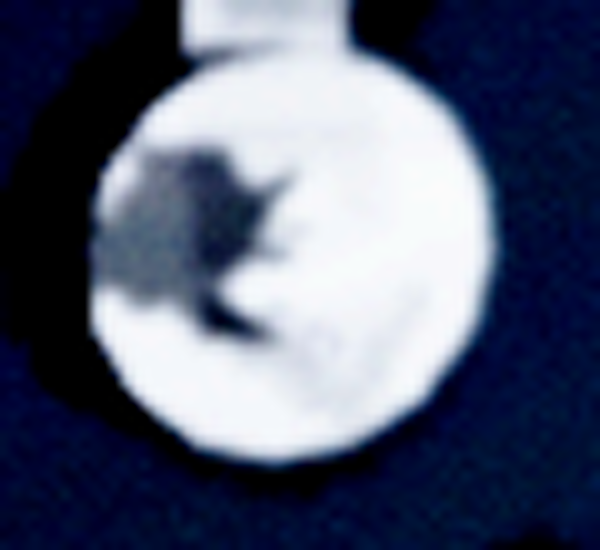

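```bash
python3 - <<'E'
from h import *
s=load('w2'); g=s['pixels'][110:165,380:440].astype(float).mean(2)
e=np.clip((g-242)*255/12,0,255).astype(np.uint8)
e=cv2.cvtColor(cv2.resize(e,None,fx=10,fy=10,interpolation=cv2.INTER_CUBIC),cv2.COLOR_GRAY2BGR)
C=np.array([.5432,.0275])
for z in(.06,.077,.082):
    print(z,(proj(s,[[*C,z]])-[380,110]+.5)*10)
cv2.imwrite('pics/sp2.png',e)
E
```

```text
0.06 [[287.86739454 257.31406411]]
0.077 [[332.96635116 271.6583211 ]]
0.082 [[347.17218695 276.17665533]]
```

View pics/sp2.png

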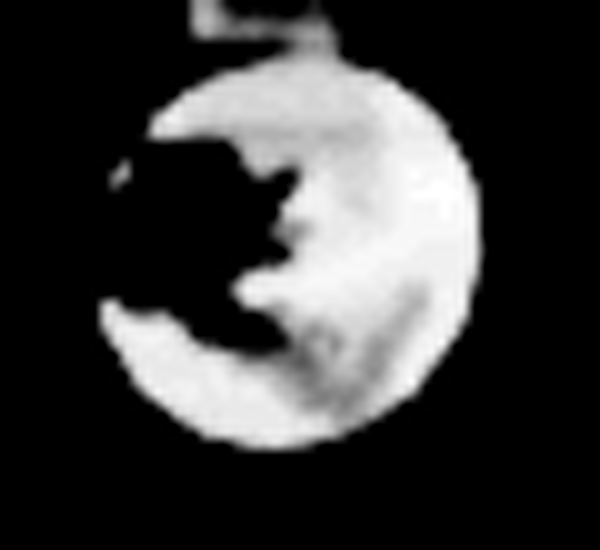

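```bash
python3 - <<'E'
from h import *
s=load('w2')
p=lambda a:np.array(a)/10.+[380,110]-.5
for a,b,z in (((345,405),(430,290),.077),((270,340),(205,300),.068),((345,405),(230,320),.077)):
    d=np.diff(ray(s,p([a,b]),z),axis=0)[0]; t=np.arctan2(d[1],d[0]); print(np.linalg.norm(d),np.degrees(t), 'rel unit cw',np.degrees(-t-.138)%90)
E
```

```text
0.012871554840712639 -41.70174093952041 rel unit cw 33.794923366715054
0.007536336654275673 51.70582315644145 rel unit cw 30.3873592707532
0.013828013895304877 47.12524858668639 rel unit cw 34.967933840508245
```

>>> {"fn": "servo_tool", "kwargs": {"deltas": [[0.0476,0,0.0055,0,0,0],[0.0476,0,0.0055,0,0,0],[0.0476,0,0.0055,0,0,0],[0.0476,0,0.0055,0,0,0],[0.0476,0,0.0055,0,0,0],[0.0476,0,0.0055,0,0,0],[0.0476,0,0.0055,0,0,0],[0,0,0,0,-0.165,0],[0,0,0,0,-0.165,0],[0,0,0,0,-0.165,0],[0,0,0,0,-0.165,0],[0,0,0,0,0,0]], "fingers": 0.045}}

```text
t: 4.7
ee_pos: [0.4985, -0.2193, 0.2146]
orientation: [-1.571, -0.0, -1.047]
contact_force: [-0.5, -0.3, -0.7]
width: 0.045
```

>>> {"fn": "servo_tool", "kwargs": {"deltas": [[0,0.0375,0,0,0,0],[0,0.0375,0,0,0,0],[0,0.0375,0,0,0,0],[0,0.0375,0,0,0,0],[0,0.0195,0,0,0,0],[0,0,0,0,0,0],[0,0,0,0,0,0]]}}

```text
t: 5.58
ee_pos: [0.4989, -0.2195, 0.0459]
orientation: [-1.57, -0.001, -1.049]
contact_force: [-0.2, 0.3, 0.8]
width: 0.0445
```

>>> {"fn": "servo_tool", "kwargs": {"deltas": [[0,0,0,0,0,0],[0,0,0,0,0,0],[0,0,0,0,0,0],[0,0,0,0,0,0],[0,0,0,0,0,0]], "fingers": 0.0, "force": 25}}

```text
t: 6.2
ee_pos: [0.4985, -0.2192, 0.0452]
orientation: [-1.571, 0.0, -1.048]
contact_force: [-0.5, 0.4, 0.6]
width: 0.0137
```

>>> {"fn": "servo_tool", "kwargs": {"deltas": [[0,-0.03,0,0,0,0],[0,-0.03,0,0,0,0],[0,-0.03,0,0,0,0],[0,-0.03,0,0,0,0],[-0.032,0,0.0271,0,0,0],[-0.032,0,0.0271,0,0,0],[-0.032,0,0.0271,0,0,0],[-0.032,0,0.0271,0,0,0],[-0.032,0,0.0271,0,0,0],[-0.032,0,0.0271,0,0,0],[0,0,0,0,-0.1665,0],[0,0,0,0,-0.1665,0]]}}

```text
t: 7.7
ee_pos: [0.5433, 0.029, 0.1647]
orientation: [-1.571, 0.001, -0.708]
contact_force: [0.0, -0.2, -2.8]
width: 0.0144
```

>>> {"fn": "servo_tool", "kwargs": {"deltas": [[0,0,0,0,0,0],[0,0,0,0,0,0]]}}

```text
t: 7.95
ee_pos: [0.5435, 0.0282, 0.1649]
orientation: [-1.571, 0.0, -0.719]
contact_force: [-0.2, 0.0, -3.3]
width: 0.014
```

```bash
python3 - <<'E'
from h import *
st=status.get_state();print(st['ee_pos'],st['orientation'],st['contact_force'])
s=snap('wrist','w3')
e=np.array(st['ee_pos']); print(proj(s,[[*e[:2],e[2]-.0455],[.5432,.0275,.082],[.5432,.0275,.06]]))
cv2.imwrite('pics/w3c.png',cv2.resize(cv2.cvtColor(s['pixels'][60:310,160:480],cv2.COLOR_RGB2BGR),None,fx=2,fy=2,interpolation=cv2.INTER_CUBIC))
E
```

```text
[0.54346803 0.02818033 0.16494276] [-1.57107109e+00  2.03537395e-04 -7.18817163e-01] [-0.2313497   0.02510842 -3.33036632]
[[324.38996852 218.19957273]
 [324.76691776 204.03792228]
 [324.77852008 196.95027459]]
```

View pics/w3c.png

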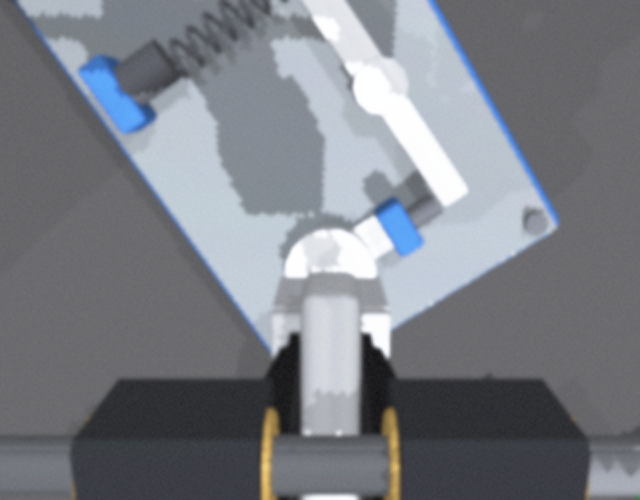

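The key hangs centred over the collar (crop x≈330, as projected). Lowering lightly.

>>> {"fn": "servo_tool", "kwargs": {"deltas": [[0,0.018,0,0,0,0],[0,0.018,0,0,0,0],[0,0.003,0,0,0,0],[0,0.003,0,0,0,0],[0,0.003,0,0,0,0],[0,0.003,0,0,0,0],[0,0,0,0,0,0]]}}

```text
t: 8.88
ee_pos: [0.5439, 0.0284, 0.1172]
orientation: [-1.57, -0.001, -0.715]
contact_force: [2.7, 1.8, -4.7]
width: 0.0138
```

>>> {"fn": "servo_tool", "kwargs": {"deltas": [[0,0.003,0.0003,0,0,0],[0,0.003,0.0003,0,0,0],[0,0.003,0,0,0,0],[0,0,0,0,0,0]]}}

```text
t: 9.38
ee_pos: [0.5438, 0.0288, 0.1078]
orientation: [-1.571, 0.0, -0.715]
contact_force: [1.4, 1.8, -3.7]
width: 0.0138
```

>>> {"fn": "servo_tool", "kwargs": {"deltas": [[0,0.001,0,0,0,0],[0,0.001,0,0,0,0],[0,0,0,0,0,0]]}}

```text
t: 9.75
ee_pos: [0.5439, 0.0287, 0.1061]
orientation: [-1.571, 0.0, -0.715]
contact_force: [1.0, -0.1, -3.6]
width: 0.0139
```

>>> {"fn": "servo_tool", "kwargs": {"deltas": [[0,0.001,0,0,0,0],[0,0,0,0,0,0]]}}

```text
t: 10.0
ee_pos: [0.5439, 0.0287, 0.1051]
orientation: [-1.571, -0.0, -0.715]
contact_force: [0.3, 0.3, -3.3]
width: 0.0139
```

>>> {"fn": "servo_tool", "kwargs": {"deltas": [[0,0.0008,0,0,0,0],[0,0,0,0,0,0]]}}

```text
t: 10.25
ee_pos: [0.544, 0.0287, 0.1045]
orientation: [-1.571, -0.0, -0.715]
contact_force: [-0.2, 0.7, 0.3]
width: 0.0139
```

>>> {"fn": "servo_tool", "kwargs": {"deltas": [[0,0,0,0,0.1,0],[0,0,0,0,0.1,0],[0,0,0,0,0.1,0],[0,0,0,0,0.1,0],[0,0,0,0,0.1,0],[0,0,0,0,0,0]]}}

```text
t: 11.0
ee_pos: [0.5446, 0.0287, 0.1046]
orientation: [-1.569, -0.001, -1.214]
contact_force: [3.3, 0.5, -0.8]
width: 0.0141
```

```bash
python3 - <<'E'
from h import *
s=status.get_state(); print(s['torque'],s['contact_force'],s['orientation'])
t=load('top0');a=snap('top','top1')
g=lambda i:cv2.resize(cv2.cvtColor(i['pixels'][175:245,240:350],cv2.COLOR_RGB2BGR),None,fx=6,fy=6,interpolation=cv2.INTER_CUBIC)
c=snap('scene','scene1')
cv2.imwrite('pics/sc1.png',cv2.resize(cv2.cvtColor(c['pixels'][140:240,250:390],cv2.COLOR_RGB2BGR),None,fx=5,fy=5,interpolation=cv2.INTER_CUBIC))
E
```

```text
[ 0.00150643 -0.59837933  0.00243288] [ 3.33871106  0.50795338 -0.76186537] [-1.56935139e+00 -7.69642515e-04 -1.21434544e+00]
```

View pics/sc1.png

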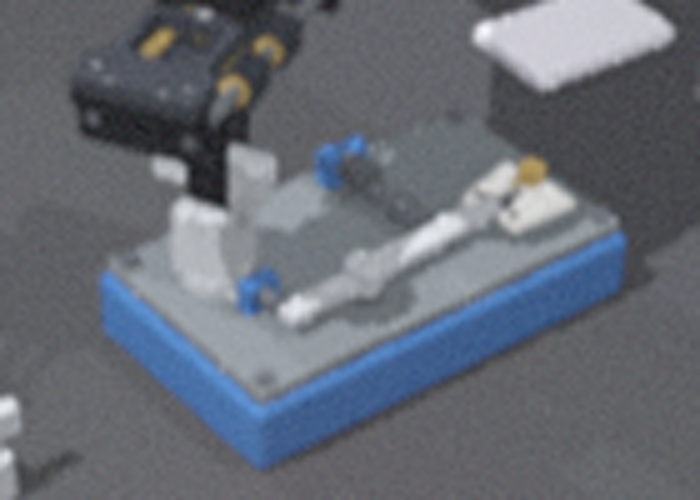

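The key sits down on the collar with its handle held; the arm pointer (~(490,205)) still stands on the far side of the rider (530,175). Turning on, staying short of the mark.

>>> {"fn": "servo_tool", "kwargs": {"deltas": [[0,0,0,0,0.1,0],[0,0,0,0,0.1,0],[0,0,0,0,0.1,0],[0,0,0,0,0.1,0],[0,0,0,0,0.1,0],[0,0,0,0,0.1,0],[0,0,0,0,0.1,0],[0,0,0,0,0,0]]}}

```text
t: 12.1
ee_pos: [0.5445, 0.028, 0.1046]
orientation: [-1.569, -0.001, -1.914]
contact_force: [3.4, -5.1, 0.3]
width: 0.0141
```

```bash
python3 - <<'E'
from h import *
s=status.get_state(); print(s['torque'],s['contact_force'],s['ee_pos'],s['orientation'])
c=snap('wrist','w4')
print(proj(c,[[.6216,.1927,.06],[.6081,.1961,.06]]))
cv2.imwrite('pics/w4b.png',cv2.cvtColor(c['pixels'],cv2.COLOR_RGB2BGR))
E
```

```text
[-0.93579105 -0.58154046 -0.00208127] [ 3.4492356  -5.12031791  0.27013689] [0.54450138 0.02803724 0.10455576] [-1.56921544e+00 -5.77602408e-04 -1.91419693e+00]
[[ 58.97051411 195.67670101]
 [ 65.17914281 214.98313103]]
```

View pics/w4b.png

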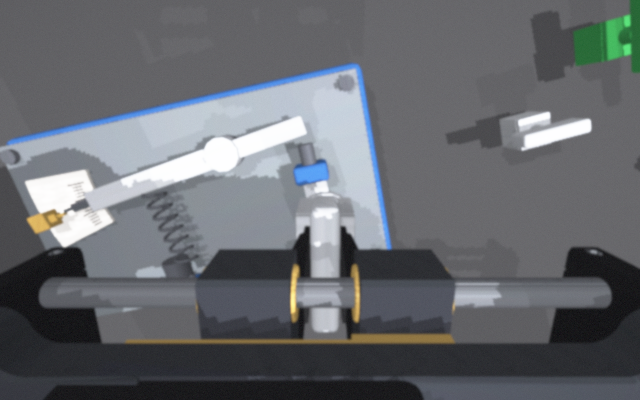

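```bash
python3 - <<'E'
from h import *
c=load('w4')
cv2.imwrite('pics/w4c.png',cv2.resize(cv2.cvtColor(c['pixels'][175:250,15:115],cv2.COLOR_RGB2BGR),None,fx=8,fy=8,interpolation=cv2.INTER_CUBIC))
E
```

```text
(no output)
```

View pics/w4c.png

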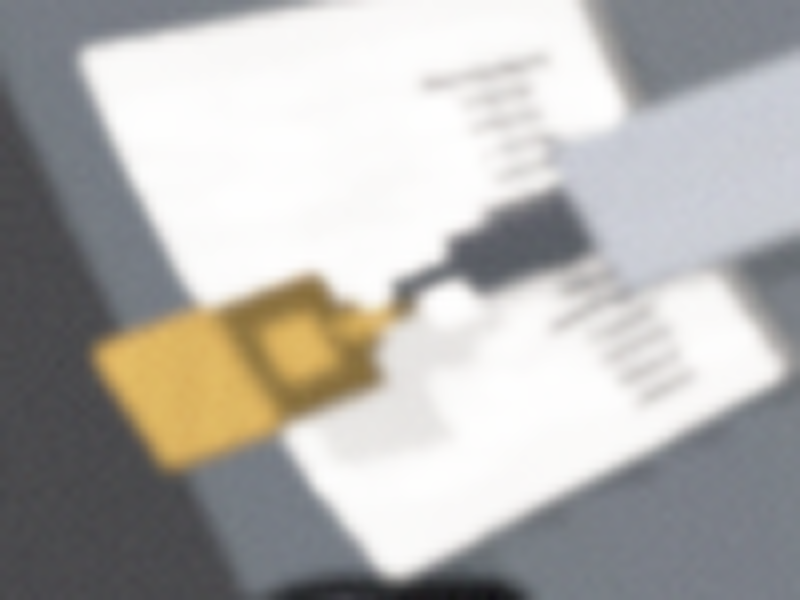

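The pointer's thin tip is at crop (402,289) and the rider's point at (406,312), leaving about 2.5–3 mm. I'll measure it numerically.

```bash
cat > gap.py <<'E'
from h import *
def gap(f,piv=(.6104,.0739)):
    s=load(f); im=s['pixels'].astype(np.float32)
    a0=np.arctan2(.1961-piv[1],.6081-piv[0])           # rough mark direction; +lat = towards unit +x (cw)
    r=np.arange(.100,.134,.001); lat=np.arange(-.012,.0181,.00025)
    A=a0-lat[None]/.12; X=np.stack([piv[0]+r[:,None]*np.cos(A),piv[1]+r[:,None]*np.sin(A),np.full(A.shape,.06)],-1)
    p=proj(s,X.reshape(-1,3)).reshape(*A.shape,2).astype(np.float32)
    g=cv2.remap(im,p[...,0],p[...,1],cv2.INTER_LINEAR)
    br=g.max(2); sat=g.max(2)-g.min(2)
    for i,q in enumerate(r):
        w=np.clip(150-br[i],0,None)*(sat[i]<40); v=np.clip(sat[i]-70,0,None)
        o=lambda w:'%6.2f (%4.1f)'%((w*lat).sum()/w.sum()*1e3,(w>0).sum()*.25) if w.sum()>0 else '  -'
        print('%.0f'%(q*1e3),'dark',o(w),'gold',o(v))
E
python3 -c "
from gap import gap
gap('w4')"
```

```text
Traceback (most recent call last):
  File "gap.py", line 6, in gap
    A=a0-lat[None]/.12; X=np.stack([piv[0]+r[:,None]*np.cos(A),piv[1]+r[:,None]*np.sin(A),np.full(A.shape,.06)],-1)
                          ~~~~~~~~^^^^^^^^^^^^^^^^^^^^^^^^^^^^^^^^^^^^^^^^^^^^^^^^^^^^^^^^^^^^^^^^^^^^^^^^^^^^^^^^^
ValueError: all input arrays must have the same shape
```

```bash
sed -i 's|A=a0-lat\[None\]/.12|A=a0-lat[None]/.12+0*r[:,None]|' gap.py
python3 -c "
from gap import gap
gap('w4');print();gap('w2')"
```

```text
100 dark   - gold   -
101 dark   - gold   -
102 dark   - gold   -
103 dark   - gold   -
104 dark   3.10 ( 6.5) gold   -
105 dark   2.94 ( 6.8) gold   -
106 dark   2.90 ( 6.8) gold   -
107 dark   2.89 ( 6.8) gold   -
108 dark   2.98 ( 6.8) gold   -
109 dark   3.10 ( 6.5) gold   -
110 dark   2.95 ( 6.0) gold   -
111 dark   2.78 ( 5.5) gold   -
112 dark   2.69 ( 5.2) gold   -
113 dark   2.67 ( 5.2) gold   -
114 dark   2.75 ( 5.0) gold   -
115 dark   3.02 ( 3.0) gold   -
116 dark   2.97 ( 1.5) gold   -
117 dark   2.90 ( 1.0) gold   -
118 dark   2.95 ( 1.0) gold   -
119 dark   2.77 ( 1.0) gold   -
120 dark   2.59 ( 1.2) gold   -
121 dark   2.20 ( 1.5) gold   -
122 dark   - gold   -
123 dark   - gold   1.11 ( 0.5)
124 dark   - gold   1.13 ( 1.5)
125 dark   - gold   1.12 ( 2.0)
126 dark   - gold   1.17 ( 3.0)
127 dark   - gold   1.20 ( 3.5)
128 dark   - gold   1.26 ( 5.5)
129 dark   - gold   1.45 ( 7.8)
130 dark   - gold   1.39 ( 8.0)
131 dark   - gold   1.33 ( 8.0)
132 dark   - gold   1.32 ( 8.0)
133 dark   - gold   1.29 ( 8.0)

100 dark   - gold   -
101 dark  13.27 ( 4.8) gold   -
102 dar
[... 196 characters left out ...]
3.88 ( 4.2) gold   -
109 dark  13.81 ( 3.8) gold   -
110 dark  13.77 ( 4.0) gold   -
111 dark  13.87 ( 3.2) gold   -
112 dark  13.73 ( 1.2) gold   -
113 dark   - gold   -
114 dark   - gold   -
115 dark   - gold   -
116 dark   - gold   -
117 dark   - gold   -
118 dark   - gold   -
119 dark   - gold   -
120 dark   - gold   -
121 dark   - gold   -
122 dark   - gold   -
123 dark   - gold   -
124 dark   - gold   -
125 dark   - gold   1.40 ( 0.8)
126 dark   - gold   1.24 ( 1.8)
127 dark   - gold   1.16 ( 2.5)
128 dark   - gold   1.10 ( 3.0)
129 dark   - gold   1.09 ( 3.5)
130 dark   - gold   1.07 ( 4.0)
131 dark   - gold   0.98 ( 5.5)
132 dark   - gold   0.99 ( 8.0)
133 dark   - gold   0.99 ( 9.0)
```

>>> {"fn": "servo_tool", "kwargs": {"deltas": [[0.0003,0,0.0004,0,0.05,0],[0.0003,0,0.0004,0,0.05,0],[0,0,0,0,0.03,0],[0,0,0,0,0,0]]}}

```text
t: 12.65
ee_pos: [0.5446, 0.0277, 0.1045]
orientation: [-1.57, -0.0, -2.044]
contact_force: [1.1, -3.0, 3.5]
width: 0.0141
```

```bash
python3 - <<'E' | awk '/^1(0[5-9]|1[0-9]|2[0-9])/||/\[/'
from h import *
from gap import gap
s=status.get_state(); print(s['contact_force'],s['ee_pos'],s['orientation'])
snap('wrist','w5'); gap('w5')
E
```

```text
[ 1.11740295 -2.96134538  3.45452025] [0.54457855 0.02771432 0.10449423] [-1.57034446e+00 -2.01821500e-04 -2.04386892e+00]
105 dark   1.44 ( 6.2) gold   -
106 dark   1.45 ( 6.0) gold   -
107 dark   1.44 ( 6.0) gold   -
108 dark   1.52 ( 5.8) gold   -
109 dark   1.53 ( 5.2) gold   -
110 dark   1.56 ( 5.2) gold   -
111 dark   1.60 ( 5.5) gold   -
112 dark   1.58 ( 5.2) gold   -
113 dark   1.57 ( 5.0) gold   -
114 dark   1.59 ( 5.0) gold   -
115 dark   1.67 ( 3.8) gold   -
116 dark   1.69 ( 1.8) gold   -
117 dark   1.69 ( 1.2) gold   -
118 dark   1.60 ( 1.0) gold   -
119 dark   1.55 ( 1.2) gold   -
120 dark  -3.00 ( 5.0) gold   -
121 dark  -3.85 ( 8.8) gold   -
122 dark  -4.39 (11.0) gold   -
123 dark  -5.04 (11.0) gold   -
124 dark  -5.73 (12.2) gold   -
125 dark  -5.96 (12.5) gold   -
126 dark  -5.67 (13.2) gold   -
127 dark  -5.29 (14.2) gold   -
128 dark  -4.98 (14.8) gold   -
129 dark  -4.73 (15.2) gold   4.94 ( 0.5)
```

>>> {"fn": "servo_tool", "kwargs": {"deltas": [[0,0,0,0,0.03,0],[0,0,0,0,0,0],[0,0,0,0,0,0]]}}

```text
t: 13.08
ee_pos: [0.5446, 0.0277, 0.1045]
orientation: [-1.57, -0.0, -2.075]
contact_force: [-0.6, -3.8, 5.8]
width: 0.0139
```

>>> {"fn": "servo_tool", "kwargs": {"deltas": [[0,0,0,0,0,0],[0,0,0,0,0,0],[0,0,0,0,0,0],[0,-0.01,0,0,0,0],[0,-0.03,0,0,0,0],[0,-0.035,0,0,0,0],[0,-0.035,0,0,0,0],[-0.04,0,0,0,-0.16,0],[-0.04,0,0,0,-0.16,0],[0,0,0,0,0,0],[0,0,0,0,0,0]], "fingers": 0.04}}

```text
t: 14.45
ee_pos: [0.577, 0.1003, 0.2145]
orientation: [-1.571, -0.0, -1.756]
contact_force: [-0.3, -0.3, 0.2]
width: 0.0399
```

```bash
python3 - <<'E' | awk '/^1(0[5-9]|1[0-9]|2[0-9]|3)/||/\[/'
from h import *
from gap import gap
s=status.get_state(); print(s['contact_force'],s['ee_pos'],s['orientation'])
s=snap('wrist','w6'); gap('w6')
print(proj(s,[[.6081,.1961,.06],[.5432,.0275,.136]]))
cv2.imwrite('pics/w6c.png',cv2.resize(cv2.cvtColor(s['pixels'],cv2.COLOR_RGB2BGR),None,fx=1.25,fy=1.25,interpolation=cv2.INTER_CUBIC))
E
```

```text
[-0.29557885 -0.28409102  0.15649111] [0.57698699 0.10032903 0.21454042] [-1.57091171e+00 -2.78117113e-04 -1.75618376e+00]
105 dark   0.98 ( 5.5) gold   -
106 dark   1.29 ( 6.2) gold   -
107 dark   1.53 ( 6.2) gold   -
108 dark   1.51 ( 6.2) gold   -
109 dark   1.53 ( 6.0) gold   -
110 dark   1.44 ( 5.5) gold   -
111 dark   1.16 ( 5.2) gold   -
112 dark   0.94 ( 4.0) gold   -
113 dark   1.00 ( 1.8) gold   -
114 dark   1.00 ( 0.2) gold   -
115 dark   - gold   -
116 dark   - gold   -
117 dark   - gold   -
118 dark   - gold   -
119 dark   - gold   -
120 dark   - gold   -
121 dark   - gold   -
122 dark   - gold   -
123 dark   - gold   -
124 dark   - gold   -
125 dark   - gold   1.12 ( 0.5)
126 dark   - gold   1.01 ( 1.8)
127 dark   - gold   1.00 ( 2.8)
128 dark   - gold   1.05 ( 3.5)
129 dark   - gold   0.99 ( 4.2)
130 dark   - gold   0.94 ( 5.0)
131 dark   - gold   0.94 ( 6.2)
132 dark   - gold   1.09 ( 7.5)
133 dark   - gold   1.26 ( 8.8)
[[225.56881029 171.59278873]
 [419.84527873 228.61210577]]
```

>>> {"fn": "servo_tool", "kwargs": {"deltas": [[-0.0325,0,-0.017,0,0,0],[-0.0325,0,-0.017,0,0,0],[-0.0325,0,-0.017,0,0,0],[0,0.035,0,0,0,0],[0,0.035,0,0,0,0],[0,0,0,0,0,0],[0,0,0,0,0,0]]}}

```text
t: 15.38
ee_pos: [0.5457, 0.2053, 0.1456]
orientation: [-1.57, 0.0, -1.756]
contact_force: [0.4, -0.1, 0.2]
width: 0.0399
```

```bash
sed -i 's/150-br/170-br/' gap.py; python3 - <<'E' | awk '/^1(0[5-9]|1[0-9]|2[0-9]|3)/||/\[/'
from h import *
from gap import gap
s=status.get_state(); print(s['contact_force'],s['ee_pos'],s['orientation'])
s=snap('wrist','w7'); gap('w7')
p=proj(s,[[.6081,.1961,.06]])[0]; print(proj(s,[[.6081,.1961,.06],[.544,.0277,.136]]))
x,y=(p-[50,40]).astype(int); x=max(x,0);y=max(y,0)
cv2.imwrite('pics/w7c.png',cv2.resize(cv2.cvtColor(s['pixels'][y:y+75,x:x+100],cv2.COLOR_RGB2BGR),None,fx=8,fy=8,interpolation=cv2.INTER_CUBIC))
E
```

```text
[ 0.3776962  -0.05958163  0.18632152] [0.54568951 0.2053076  0.14560428] [-1.56953120e+00  4.59553459e-04 -1.75626015e+00]
105 dark   1.02 ( 5.5) gold   -
106 dark   1.19 ( 5.5) gold   -
107 dark   1.31 ( 6.0) gold   -
108 dark   1.26 ( 6.2) gold   -
109 dark   1.19 ( 6.2) gold   -
110 dark   1.14 ( 6.2) gold   -
111 dark   1.40 ( 5.8) gold   -
112 dark   1.34 ( 2.5) gold   -
113 dark   1.29 ( 1.8) gold   -
114 dark   1.30 ( 1.5) gold   -
115 dark   1.39 ( 1.0) gold   -
116 dark   1.25 ( 0.2) gold   -
117 dark   - gold   -
118 dark   - gold   -
119 dark   - gold   -
120 dark   - gold   -
121 dark   - gold   -
122 dark   - gold   -
123 dark   - gold   -
124 dark   - gold   -
125 dark   - gold   -
126 dark   - gold   1.51 ( 0.8)
127 dark   - gold   1.47 ( 1.8)
128 dark   - gold   1.40 ( 3.0)
129 dark   - gold   1.39 ( 3.5)
130 dark   - gold   1.37 ( 3.5)
131 dark   - gold   1.34 ( 3.5)
132 dark   - gold   1.31 ( 4.8)
133 dark   - gold   1.26 ( 8.5)
[[321.03292718 124.06186559]
 [631.79302334 187.5678722 ]]
```

View pics/w7c.png

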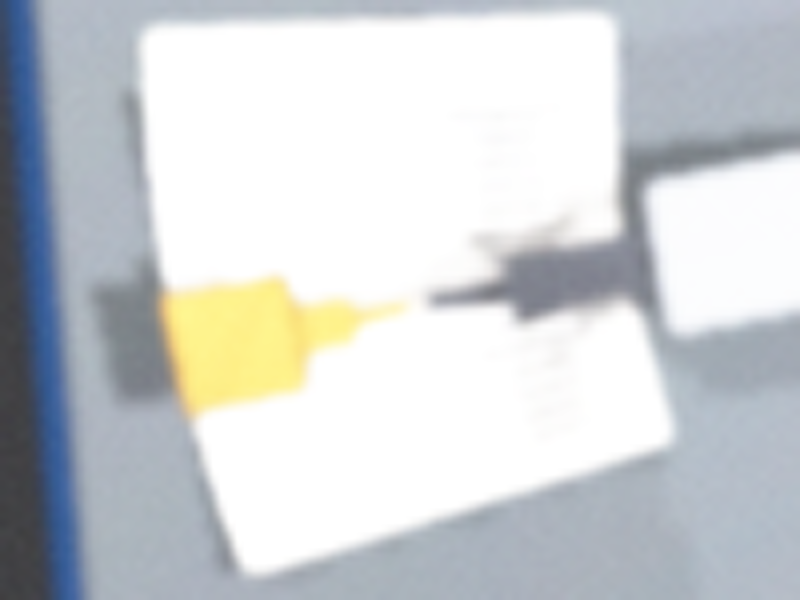

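Pointer tip (crop (430,297)) and rider point (crop (412,303)) are in one line along the arm's axis; numerically they agree within about 0.2 mm. Now I'll back off and check the key's seating.

>>> {"fn": "servo_tool", "kwargs": {"deltas": [[0,-0.05,0,0,0,0],[0,-0.05,0,0,0,0],[-0.03,-0.03,-0.02,0,0,0],[-0.03,0,-0.02,0,0,0],[-0.03,0,0,0,0,0],[0,0,0,0,0,0]]}}

```text
t: 16.18
ee_pos: [0.5222, 0.3028, 0.2757]
orientation: [-1.569, 0.001, -1.753]
contact_force: [-0.5, -0.5, 0.2]
width: 0.0401
```

```bash
python3 - <<'E'
from h import *
s=snap('scene','scene2')
# key axis top-of-handle ends if seated (z 0.1355) / handle bottom .1095, mouth .0595
a=-2.075+np.pi/2; d=np.array([np.cos(a),np.sin(a)])*.033; n=np.array([-d[1],d[0]])/.033*.007; C=np.array([.5438,.0275])
H=[[*(C+i*d+j*n),z] for z in(.1355,.1095) for i in(-1,1) for j in(-1,1)]
c=np.array([d/.033,n/.007])*.017; S=[[*(C+i*c[0]+j*c[1]),z] for z in(.0595,.0995) for i in(-1,1) for j in(-1,1)]
im=cv2.resize(cv2.cvtColor(s['pixels'][140:240,250:390],cv2.COLOR_RGB2BGR),None,fx=5,fy=5,interpolation=cv2.INTER_CUBIC)
for P,col in((H,(0,0,255)),(S,(0,255,0))):
    for q in (proj(s,P)-[250,140]+.5)*5: cv2.circle(im,tuple(int(v) for v in q),3,col,-1)
cv2.imwrite('pics/sc2.png',im)
E
```

```text
(no output)
```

View pics/sc2.png

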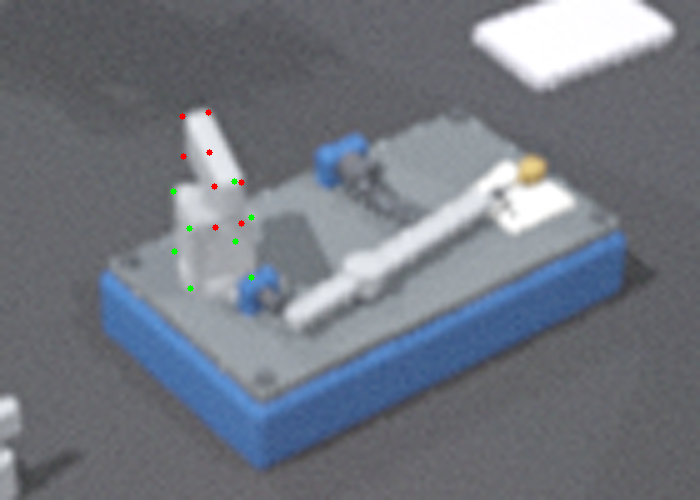

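The key stands alone on the spindle, upright. Its outline is within about a pixel of the corner dots drawn for a fully seated key, and the gripper is clear. I'm handing in.

```bash
python3 -c "
from station import ticket; print(ticket.finish_job())"
```

```text
the job is handed in; nothing more can be done
None
```

I seated the larger steel key on the spindle, turned it clockwise about 1.36 rad until the pointer stood at the rider's point, let go and backed clear. I handed in at about 16 s of the 64 s; no verdict was reported.

- **Pointer:** the close wrist view put the tip within about 0.2 mm of the rider's point. One earlier view read about 0.2 mm short of the mark and the last about 0.1 mm past it, so the sign of the small remainder is uncertain.
- **Seating:** the last scene view shows the key upright, matching its predicted seated outline to about a pixel. At first contact the key's mouth was about 59 mm above the bench, so the collar had sunk about 1 mm.
- **Forces:** the contact readings I saw stayed under about 9 N, and the collar stayed well inside its 3 mm limit.
- **Other things on the bench:** I did not measure these again at the end. The last views show no sign of the rider or the white plate having moved. The jar and the copper plate were outside those views.

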